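Tip the empty tin into the push-latch waste hatch

ROBOT

A 7-joint arm with a two-finger parallel gripper is mounted at the origin on the work surface. World frame = base frame: x ahead of the robot, y to its left, z up, the work surface at z = 0. Lengths are in m, angles in rad, forces in N, time in s.
With the tool pointing down it reaches from about 0.4 to 0.85 m from the base axis. Payload 10.4 kg.
Tool frame: the origin (TCP) lies on the centre line of the jaws, within the pads' length; the fingertips stand 14 mm ahead of it and the grasp point (between the pads) lies 5 mm behind it (manip.tip_reach is the distance from the TCP to the fingertips, in m); z points along the fingers, y is the line along which they close (so a half turn about z gives the same grasp; the last joint's range is limited). The gripper opens to 85 mm and grips with 20 to 120 N. Pads are 22 mm wide; open, the fingers measure 114 mm over their backs; the gripper's body (76 mm by 85 mm) begins 54 mm behind the grasp point. The pads swing forward as they close: fully open they stand 13 mm farther back than shut.
Start: joints at [1.151, 0.332, -0.065, 1.46, 0.022, 1.35, -0.088], TCP at [0.242, -0.576, 0.245] pointing down, gripper open.
Joint ranges: [-2.6, 2.6], [-0.5, 2.12], [-1.47, 1.34], [0.16, 2.42], [-1.27, 4.41], [0.06, 2.06], [-2.6, 2.6]. Speed limits (rad/s): [2.22, 2.22, 2.79, 2.79, 3.14, 3.14, 3.14].

INTERFACE

Orientations are given as a unit quaternion [x, y, z, w].
In Python, from workcell import manip gives the robot as it stands.
- The arm moves only by the shell command python3 -m pendant 'ROWS' [FORCE]. ROWS is JSON, a list of rows, each a list of 7 numbers: the shift along the tool's x, y, z in units of 50 mm (1.0 is 50 mm), then the turn, a rotation vector about the tool's x, y, z in units of 8 degrees (1.0 is 8 degrees), then the opening, from -1 (shut) to 1 (fully open), so that 0 is half open. In form: [[dx, dy, dz, ax, ay, az, jaw], ...]. A call has exactly 10 rows; each row is the pose to reach, as a shift and turn from the pose commanded when the call began, along the tool's axes at that moment; what a row does not reach only later rows make up. A row lasts 1/8 s, in which the tool goes at most 62.5 mm and 10.7 degrees, less where a joint would pass 70% of its speed; a pose out of reach is approached as far as the arm can. A call with a gripper value outside its range is refused whole. The fingers move at their own pace and stop on an object; FORCE is the grip in N (left out, the last holds). Time passes only in rows, so rows that repeat a pose let the fingers close, or fill a call up. It gives the time, the measured TCP pose, the force, the opening and the grip force at its end, in the units of the state.
- manip.get_obs(): the state, without advancing time (a new reading comes with each control period).
- manip.camera(name): name is "scene" or "top"; returns (picture, depth): 480x640x3 uint8, red, green, blue; 480x640 float32, m along the optical axis (not along the pixel's ray), 0 where there is no reading.
- manip.get_calibration(name): a dict with "fx", "fy", "cx", "cy" (pixels), "xyz" and "orientation" of the camera in the world. Camera axes: x right, y up, looking along -z (the intrinsics and any distortion apply to the point x, -y, -z); pixel columns grow to the right and rows downward; lengths in m; the calibration is good to about 2 mm. A picture is of the moment at which its call begins. get_calibration takes no time and is no camera call.
- manip.hand_in(): hands the job in; it is judged then, once.
Trained networks look in the newest picture that a camera, given by its name, has taken for a name from the list of things; names that differ only in an ending like _2 or _b are one class to them, and where a whole thing is asked for, a point or a joint stands for the part that bears it (a point fixed in the world has none). Each returns a list of dicts, best first, with "p" (0 to 1); they miss things now and then, are a little off and sometimes report something else, mostly with a low value. They report only what shows in the picture. A call takes as long as a camera call. They do not tell look-alikes from the thing itself.
- manip.find_in(thing, camera): "box" ([left, top, right, bottom] in pixels, round what is visible of it).
- manip.trace(thing, camera): "pixels" (480x640 bool, what is visible of it) and "box" ([left, top, right, bottom] in pixels, round what is visible of it).
- manip.tip_of(thing, camera): "pixel" ([column, row] in pixels: a listed point, or the origin of a listed thing).
The state is a dict: "clock": time; "joint_pos": joint angles; "joint_velocities": joint speeds; "tau": joint torques, N m; "position": TCP position; "ee_rot": TCP orientation; "ft_force": force on the tool from outside, world axes, zero at the start; "torque": the same for the moment, N m; "grip_width": opening from 0.0 (shut) to 1.0 (fully open); "grasp_force": force on a finger pad.
Only numpy, scipy, OpenCV 4.12 (cv2) and the standard library are available. Lean on these libraries where they do the work, as an engineer would, in place of code of your own. Each camera call takes 0.05 s, during which the arm holds its last target. There are 200 camera calls.

TASK

Throw away the empty wax tin: press the flush metal hatch in the white deck so that it pops open, push the tin across the deck with your fingertips until it drops into the bin under the hatch, then press the hatch down again until it latches shut. Do not pick the tin up, and leave the jar, the candle and the bottle standing where they are.

Things in the scene. Friction and masses are not known exactly. Their poses are not given: they have to be found in the camera images.
- station: Fixed waste station, dark wood with a white flat deck: 300 mm (its x) by 340 (y) by 110 high. Origin: centre of its underside; x points away from the robot, z up. The deck, at z = 110 mm, has a bin opening at x = 15 to 117, y = -60 to 60 mm, covered by the hatch; the deck before it (x = -150 to 15) is free for the tin to slide on.
- hatch (a joint): Hinge angle of the hatch (rad): 0 latched flush, 0.8 popped open (on its stop), -0.05 pressed fully in. Push-push latch: a press down to the stop (5 mm below flush at the free edge; 3 to 5 N moves it there, at 60 to 75 mm from the hinge) changes it over: from shut it springs open on letting go, from open (pressed all the way down) it stays flush. Released short of the stop, it goes back.
- hatch_edge (a point): Middle of the hatch's free edge, upper face; moves with it. The hatch is an aluminium flap 98 mm long, 116 wide, 6 thick, hinged on its far edge (station x = 115, z = 110 mm), dark strip along the free edge, 100 mm from the hinge towards the robot. Open, the free edge stands 72 mm above the deck, 70 mm before the hinge.
- bin_floor (a point): Centre of the bin's floor, fixed in the station at x = 66, y = 0, z = 10 mm; axes as the station's. The bin inside is 102 mm (x) by 120 mm (y), 100 mm deep from the deck.
- tin: Empty low round metal tin, bright with a dark rim, 50 mm in diameter and 26 mm high, about 40 g, standing loose on the deck between the robot and the hatch. Origin: centre of its underside; z is its axis.
- amber_jar: Bystander: amber glass jar with a black cap, 56 mm in diameter, 55 mm high, on the deck to the right of the hatch (station -y). Origin: centre of its underside.
- candle: Bystander: low glass candle, 58 mm in diameter, 50 mm high, on the deck to the left of the hatch (station +y). Origin: centre of its underside.
- lotion: Bystander: dark bottle, 60 mm in diameter, 150 mm high, on the counter to the left of the station (+y). Origin: centre of its underside.
Things that resemble listed ones, but are neither listed nor needed, are in the scene too. Of the things shaped like the tin, the metal one is meant.

How it is judged:
By the outcome, as a careful person would: the job done as asked, in the order asked, and still so for the second after the job is handed in, with the robot touching nothing.
It also fails if it takes over 53 s, if anything falls off the work surface, if the arm or the gripper's body presses on something with over 40 N, if the wrist force passes 120 N, or if a joint passes its speed limit or range.

## Working session

There is one attempt and no reset: what is moved stays moved. The work goes in short steps, Python scripts to look and compute and a shell command to move; the robot and the scene stay as the last step left them, time stands still between calls to the robot, and variables do not carry over. Pictures are saved under pics/ and viewed, at most 10 in all, crops included, and the job is handed in when it is done.

```bash
mkdir -p pics; cat > h.py <<'E'
import numpy as np, cv2
from scipy.spatial.transform import Rotation as R
from workcell import manip
def pix2w(cam,u,v,d):
    c=manip.get_calibration(cam); 
    p=np.array([(u-c['cx'])/c['fx']*d,-(v-c['cy'])/c['fy']*d,-d])
    return R.from_quat(c['orientation']).apply(p)+np.array(c['xyz'])
def cloud(cam,depth,mask):
    v,u=np.nonzero(mask&(depth>0)); d=depth[v,u]
    c=manip.get_calibration(cam)
    p=np.stack([(u-c['cx'])/c['fx']*d,-(v-c['cy'])/c['fy']*d,-d],1)
    return R.from_quat(c['orientation']).apply(p)+np.array(c['xyz'])
E
python3 - <<'E'
from h import *
for c in("scene","top"):
    im,d=manip.camera(c); cv2.imwrite(f'pics/{c}0.png',im[:,:,::-1]); np.save(f'{c}_d.npy',d)
    print(c,manip.get_calibration(c))
    for t in("station","hatch","tin","amber_jar","candle","lotion"):
        for r in manip.trace(t,c)[:3]:
            P=cloud(c,d,r['pixels'])
            print(t,round(r['p'],2),r['box'],len(P),np.percentile(P,[2,50,98],axis=0).round(3).tolist() if len(P) else '')
    print([ (r['p'],r['pixel']) for r in manip.tip_of('hatch_edge',c)], [ (r['p'],r['pixel']) for r in manip.tip_of('tin',c)])
o=manip.get_obs(); print(o, R.from_quat(o['ee_rot']).as_matrix().round(3), manip.tip_reach)
E
```

```text
scene {'fx': 543.7414586471158, 'fy': 543.7414586471158, 'cx': 319.95459445932187, 'cy': 231.43201574256278, 'xyz': array([1.26617807, 0.19627447, 0.82060949]), 'orientation': array([0.26223451, 0.29848149, 0.67199824, 0.62494818])}
station 0.98 [170.3, 188.6, 404.6, 389.1] 27908 [[0.436, -0.109, 0.011], [0.661, 0.083, 0.11], [0.773, 0.258, 0.113]]
hatch 0.69 [233.9, 255.1, 319.9, 315.9] 2961 [[0.594, -0.002, 0.108], [0.649, 0.058, 0.111], [0.701, 0.117, 0.113]]
tin 0.93 [278.5, 218.3, 304.5, 249.0] 645 [[0.515, 0.047, 0.112], [0.546, 0.071, 0.136], [0.56, 0.093, 0.139]]
tin 0.85 [357.4, 181.2, 379.0, 205.8] 383 [[0.248, 0.19, 0.002], [0.281, 0.213, 0.025], [0.295, 0.236, 0.03]]
tin 0.84 [142.9, 276.1, 173.2, 299.9] 578 [[0.569, -0.217, 0.003], [0.6, -0.192, 0.026], [0.617, -0.17, 0.029]]
amber_jar 0.8 [202.6, 222.2, 232.5, 261.9] 1069 [[0.557, -0.085, 0.115], [0.593, -0.058, 0.154], [0.606, -0.036, 0.167]]
candle 0.74 [341.6, 248.8, 380.4, 293.6] 1279 [[0.616, 0.176, 0.114], [0.657, 0.202, 0.159], [0.669, 0.229, 0.163]]
lotion 0.6 [402.6, 291.5, 444.3, 363.4] 2169 [[0.691, 0.281, 0.
[... 1656 characters left out ...]
8 ,
        1.34991756, -0.08851665]), 'joint_velocities': array([ 0.00223938, -0.00075167, -0.00142074, -0.00104996, -0.00078166,
       -0.00058295, -0.00120929]), 'tau': array([-5.77640330e-04, -6.25224781e+01,  4.83532227e-02, -3.91831863e+01,
        1.63754728e-02,  1.56851842e-03, -1.76803638e-06]), 'position': array([ 0.24157567, -0.57644855,  0.24533803]), 'ee_rot': array([9.80382709e-01, 1.97103379e-01, 1.10942668e-05, 3.56344347e-05]), 'ft_force': array([-0.33617553,  0.09022022, -0.40234687]), 'torque': array([ 0.01303631,  0.04179583, -0.01548031]), 'grasp_force': 0.0, 'grip_width': 1.001416166692264} [[ 0.922  0.386  0.   ]
 [ 0.386 -0.922 -0.   ]
 [ 0.     0.    -1.   ]] 0.014
```

View pics/top0.png

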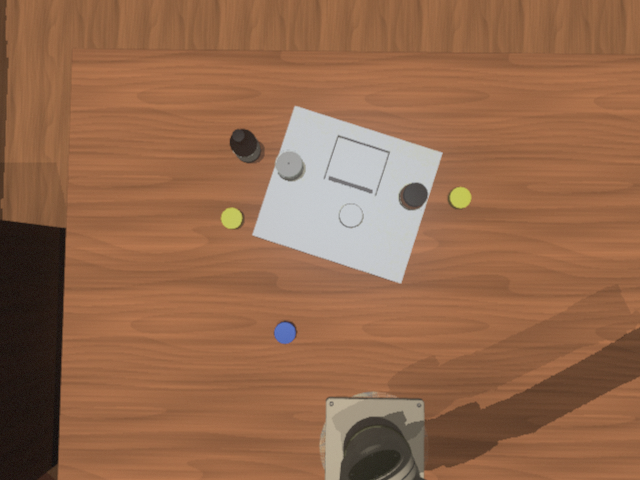

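```bash
python3 - <<'E'
from h import *
from scipy.optimize import minimize_scalar
im,d=manip.camera('top')
r=manip.trace('hatch','top')[0]['pixels']; s=manip.trace('station','top')[0]['pixels']
for n,m in(('hatch',r),('deck',s)):
    P=cloud('top',d,m); P=P[abs(P[:,2]-.111)<.006]; 
    print(n,cv2.minAreaRect((P[:,:2]*1000).astype(np.float32)), P.mean(0), np.linalg.svd(P-P.mean(0),full_matrices=False)[2][2])
# tin top-rim circles
for t in manip.trace('tin','top'):
    P=cloud('top',d,t['pixels']); z=np.percentile(P[:,2],70); Q=P[P[:,2]>z-.004]
    print(t['p'],cv2.minEnclosingCircle((Q[:,:2]*1000).astype(np.float32)),z, im[t['pixels']].mean(0))
cv2.imwrite('pics/crop.png',cv2.resize(im[100:300,220:480,::-1],None,fx=3,fy=3,interpolation=cv2.INTER_CUBIC)[:600,:780])
E
```

```text
hatch ((649.77978515625, 55.58998107910156), (115.67666625976562, 104.29962158203125), 72.4627685546875) [0.64905312 0.05604404 0.11115386] [-0.00296027  0.00264766 -0.99999211]
deck ((586.2886962890625, 75.02633666992188), (340.4430236816406, 300.9204406738281), 72.79637908935547) [0.58354126 0.07591841 0.111009  ] [ 1.38024609e-03  6.93292089e-05 -9.99999045e-01]
0.91 ((270.4577331542969, 212.14576721191406), 25.032949447631836) 0.02729301967818789 [ 88.12868633 108.25201072 173.88203753]
0.87 ((592.9744873046875, -194.32003784179688), 25.405864715576172) 0.027794441201315932 [184.51889169 182.91435768  83.88664987]
0.71 ((536.5236206054688, 68.3708267211914), 25.185447692871094) 0.1378158619997218 [193.34684685 196.61936937 199.53153153]
0.65 ((536.2875366210938, 342.4956359863281), 25.325279235839844) 0.027912902673870275 [184.41298701 182.43376623  89.12467532]
```

View pics/scene0.png

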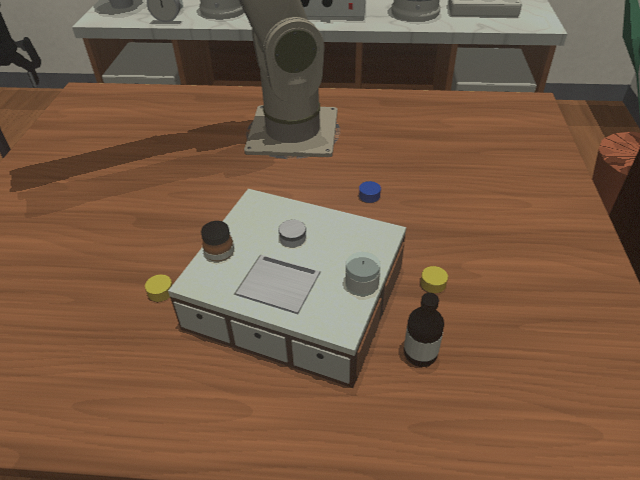

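The top view shows the metal tin on the deck at about (351,215). The hatch is centred at (358,165) with its dark strip at (350,185), the jar is at (414,195), the candle at (289,166) and the bottle at (245,145). The yellow and blue discs are decoys. The scene view agrees, with the tin at (292,232) and the hatch at (278,283). The station centre is about (0.586, 0.075) with a yaw of about -17.2°, and the tin is at about (-46, -21) mm in the station frame.

```bash
cat >> h.py <<'E'
YAW=np.radians(-17.2); O=np.array([.5863,.0750,0]); RS=R.from_euler('z',YAW)
def st(p): return RS.inv().apply(np.asarray(p)-O)      # world -> station
def goal(x,y,ztip,tilt=0):                              # rows for tip centre at station x,y, world height ztip
    o=manip.get_obs(); Rt=R.from_quat(o['ee_rot'])
    Rg=RS*R.from_euler('x',180,degrees=True)*R.from_euler('y',tilt,degrees=True)
    tip=RS.apply([x,y,0])+O; tip[2]=ztip
    tcp=tip-Rg.apply([0,0,.014])
    print('shift',(Rt.inv().apply(tcp-o['position'])/.05).round(2),'turn',((Rt.inv()*Rg).as_rotvec(degrees=True)/8).round(2))
def now():
    o=manip.get_obs(); Rt=R.from_quat(o['ee_rot']); t=o['position']+Rt.apply([0,0,.014])
    print('t',o['clock'],'tip st',st(t).round(4),'F',o['ft_force'].round(1),'grip',round(o['grip_width'],2))
E
python3 -c "
from h import *
goal(.042,0,.231); now()"
```

```text
shift [ 1.204e+01 -8.810e+00  1.000e-02] turn [ 0.   -0.    4.99]
t 1.1 tip st [-0.1367 -0.7242  0.2313] F [ 0.7 -0.   0.8] grip 1.0
```

```bash
python3 -m pendant '[[1,-0.73,0,0,0,0.5,-1],[2,-1.46,0,0,0,1,-1],[3,-2.2,0,0,0,1.5,-1],[4,-2.93,0,0,0,2,-1],[5,-3.66,0,0,0,2.5,-1],[6,-4.4,0,0,0,3,-1],[7,-5.12,0,0,0,3.5,-1],[8,-5.85,0,0,0,4,-1],[9,-6.59,0,0,0,4.5,-1],[10,-7.32,0,0,0,4.99,-1]]' 30; python3 -c "
from h import *
goal(.042,0,.13); now()"
```

```text
clock: 2.35
position: [0.5621, -0.044, 0.2457]
ee_rot: [0.989, -0.151, 0.0, 0.0]
ft_force: [0.3, -1.5, -0.3]
grip_width: 0.001
grasp_force: 0.0
shift [ 0.59 -2.42  2.03] turn [ 0.   -0.01 -0.02]
t 2.35 tip st [ 0.0121 -0.1208  0.2317] F [ 0.3 -1.5 -0.3] grip 0.0
```

```bash
python3 -m pendant '[[0.2,-0.8,0,0,0,0,-1],[0.4,-1.6,0,0,0,0,-1],[0.6,-2.42,0,0,0,0,-1],[0.6,-2.42,0.6,0,0,0,-1],[0.6,-2.42,1.2,0,0,0,-1],[0.6,-2.42,1.8,0,0,0,-1],[0.6,-2.42,2.0,0,0,0,-1],[0.6,-2.42,2.0,0,0,0,-1],[0.6,-2.42,2.0,0,0,0,-1],[0.6,-2.42,2.0,0,0,0,-1]]'; python3 -c "
from h import *
goal(.042,0,.115); now()"
```

```text
clock: 3.6
position: [0.6263, 0.0611, 0.1465]
ee_rot: [0.989, -0.149, 0.001, -0.0]
ft_force: [-0.2, -0.9, -0.5]
grip_width: -0.001
grasp_force: 0.0
shift [-0.01 -0.03  0.35] turn [-0.   -0.01  0.  ]
t 3.6 tip st [ 0.0423 -0.0014  0.1325] F [-0.2 -0.9 -0.5] grip -0.0
```

```bash
python3 -m pendant '[[0,0,0.2,0,0,0,-1],[0,0,0.35,0,0,0,-1],[0,0,0.4,0,0,0,-1],[0,0,0.44,0,0,0,-1],[0,0,0.46,0,0,0,-1],[0,0,0.48,0,0,0,-1],[0,0,0.5,0,0,0,-1],[0,0,0.5,0,0,0,-1],[0,0,0.5,0,0,0,-1],[0,0,0.5,0,0,0,-1]]'; python3 -c "
from h import *
goal(.042,0,.105); now()"
```

```text
clock: 4.85
position: [0.6257, 0.0611, 0.1207]
ee_rot: [0.989, -0.149, 0.0, 0.0]
ft_force: [-3.7, 0.2, 6.4]
grip_width: -0.0
grasp_force: 3.1
shift [ 0.   -0.03  0.03] turn [ 0. -0.  0.]
t 4.85 tip st [ 0.0418 -0.0016  0.1067] F [-3.7  0.2  6.4] grip -0.0
```

```bash
python3 -m pendant '[[0,0,0.02,0,0,0,-1],[0,0,0.04,0,0,0,-1],[0,0,0.05,0,0,0,-1],[0,0,0.05,0,0,0,-1],[0,0,0.05,0,0,0,-1],[0,0,0.05,0,0,0,-1],[0,0,0.05,0,0,0,-1],[0,0,0.05,0,0,0,-1],[0,0,0.05,0,0,0,-1],[0,0,0.05,0,0,0,-1]]'; python3 -c "
from h import *
now()"
```

```text
clock: 6.1
position: [0.6259, 0.0612, 0.1204]
ee_rot: [0.989, -0.149, 0.001, 0.0]
ft_force: [-12.2, -2.2, 23.3]
grip_width: -0.002
grasp_force: 11.9
t 6.1 tip st [ 0.0419 -0.0015  0.1064] F [-12.2  -2.2  23.3] grip -0.0
```

```bash
python3 -m pendant '[[0,0,-0.5,0,0,0,-1],[0,0,-1.2,0,0,0,-1],[0,0,-2,0,0,0,-1],[0,0,-2.6,0,0,0,-1],[-0.8,0,-2.6,0,0,0,-1],[-1.8,0,-2.6,0,0,0,-1],[-2.8,0.2,-2.6,0,0,0,-1],[-3.2,0.4,-2.6,0,0,0,-1],[-3.2,0.4,-2.6,0,0,0,-1],[-3.2,0.4,-2.6,0,0,0,-1]]'; python3 - <<'E'
from h import *
now()
im,d=manip.camera('scene'); cv2.imwrite('pics/scene1.png',im[:,:,::-1])
for t in('tin','hatch','amber_jar','candle'):
  for r in manip.trace(t,'scene')[:3]:
    P=cloud('scene',d,r['pixels'])
    print(t,round(r['p'],2),r['box'],st(np.median(P,0)).round(3),st(np.percentile(P,90,axis=0)).round(3))
# top view of tin
im,d=manip.camera('top')
for t in manip.trace('tin','top'):
    P=cloud('top',d,t['pixels']); z=np.percentile(P[:,2],70); Q=P[P[:,2]>z-.004]
    c,r=cv2.minEnclosingCircle((Q[:,:2]*1000).astype(np.float32)); print('tin',st([c[0]/1000,c[1]/1000,z]),r)
E
```

```text
clock: 7.35
position: [0.4677, 0.0892, 0.2479]
ee_rot: [0.989, -0.15, 0.0, -0.0]
ft_force: [0.5, -0.2, -1.0]
grip_width: 0.001
grasp_force: 0.0
t 7.35 tip st [-0.1175 -0.0215  0.2339] F [ 0.5 -0.2 -1. ] grip 0.0
tin 0.84 [277.2, 220.1, 304.3, 249.5] [-0.038 -0.016  0.136] [-0.03   0.005  0.138]
tin 0.69 [147.4, 275.6, 173.6, 300.0] [ 0.092 -0.251  0.026] [ 0.101 -0.231  0.028]
tin 0.66 [421.7, 263.8, 446.8, 293.9] [-0.119  0.242  0.026] [-0.111  0.264  0.028]
hatch 0.87 [233.8, 239.2, 313.7, 316.3] [0.078 0.003 0.146] [0.093 0.054 0.175]
candle 0.81 [339.6, 250.0, 382.2, 295.1] [0.028 0.142 0.158] [0.034 0.166 0.162]
tin [-0.34270929  0.03778517  0.02732677] 25.397296905517578
tin [ 0.08619621 -0.25558384  0.02775036] 25.45599937438965
tin [-0.12755857  0.2409737   0.02779238] 25.555335998535156
```

View pics/scene1.png

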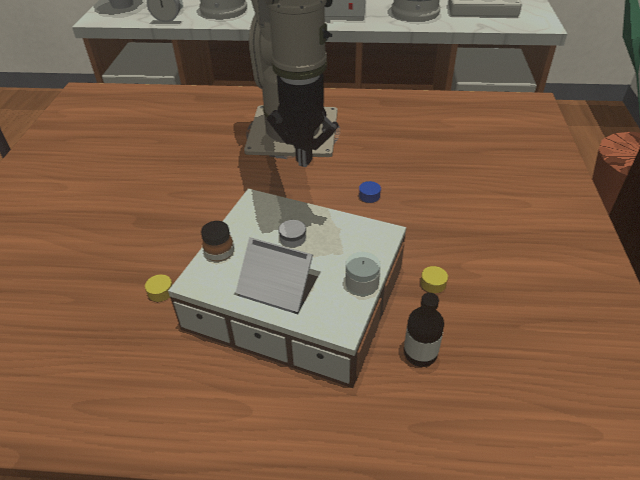

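The hatch is open, at about (275,272). The tin is still at (292,232). Next the fingers go down behind the tin, partly open and tilted.

```bash
python3 -c "
from h import *
goal(-.105,-.021,.115,20)"
```

```text
shift [ 0.17 -0.01  2.39] turn [-0.   2.5  0. ]
```

```bash
python3 -m pendant '[[0,0,0.2,0,0.8,0,-0.3],[0,0,0.5,0,1.6,0,-0.3],[0,0,0.8,0,2.5,0,-0.3],[0.1,0,1.2,0,2.5,0,-0.3],[0.17,0,1.6,0,2.5,0,-0.3],[0.17,0,2,0,2.5,0,-0.3],[0.17,0,2.2,0,2.5,0,-0.3],[0.17,0,2.35,0,2.5,0,-0.3],[0.17,0,2.35,0,2.5,0,-0.3],[0.17,0,2.35,0,2.5,0,-0.3]]'; python3 - <<'E'
from h import *
now(); goal(0.02,-.018,.115,20)
im,d=manip.camera('scene'); cv2.imwrite('pics/scene2.png',cv2.resize(im[180:330,170:370,::-1],None,fx=4,fy=4,interpolation=cv2.INTER_CUBIC))
E
```

```text
clock: 8.95
position: [0.4754, 0.0869, 0.1309]
ee_rot: [0.974, -0.147, 0.172, 0.026]
ft_force: [-0.0, -0.4, -0.3]
grip_width: 0.346
grasp_force: 0.0
t 8.95 tip st [-0.1047 -0.0215  0.1177] F [-0.  -0.4 -0.3] grip 0.35
shift [ 2.32 -0.07  0.91] turn [-0.   -0.01  0.  ]
```

View pics/scene2.png

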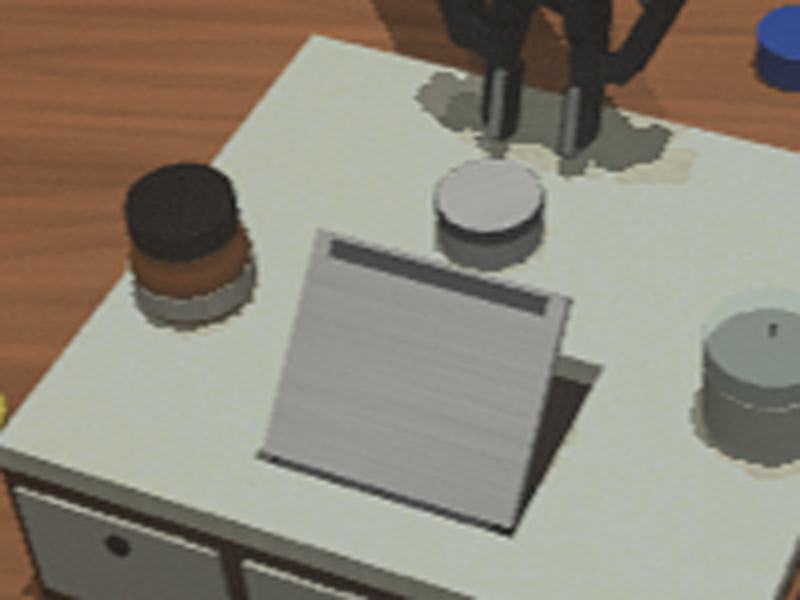

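The fingers sit straight behind the tin: tips at crop (498,100) and (578,115), tin at (488,215). Pushing now.

```bash
python3 -m pendant '[[0.15,0,0.08,0,0,0,-0.3],[0.31,0,0.14,0,0,0,-0.3],[0.46,0,0.2,0,0,0,-0.3],[0.62,0,0.26,0,0,0,-0.3],[0.77,0,0.31,0,0,0,-0.3],[0.93,0,0.37,0,0,0,-0.3],[1.08,0,0.42,0,0,0,-0.3],[1.24,0,0.48,0,0,0,-0.3],[1.4,0,0.55,0,0,0,-0.3],[1.48,0,0.58,0,0,0,-0.3]]'; python3 - <<'E'
from h import *
now(); goal(0.02,-.02,.115,20)
im,d=manip.camera('scene'); cv2.imwrite('pics/scene3.png',cv2.resize(im[180:330,170:370,::-1],None,fx=4,fy=4,interpolation=cv2.INTER_CUBIC))
E
```

```text
clock: 10.25
position: [0.5515, 0.0631, 0.1283]
ee_rot: [0.974, -0.147, 0.172, 0.026]
ft_force: [-0.5, -0.2, 0.4]
grip_width: 0.35
grasp_force: 0.3
t 10.25 tip st [-0.025  -0.0217  0.1152] F [-0.5 -0.2  0.4] grip 0.35
shift [ 0.84 -0.03  0.31] turn [-0.  0. -0.]
```

View pics/scene3.png

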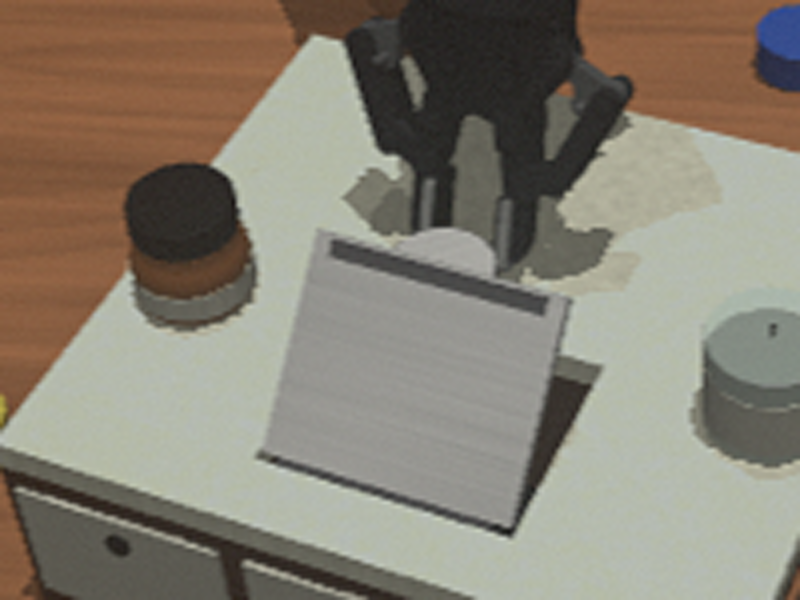

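The tin, at crop (447,250), is nested between the fingertips at the mouth of the opening. I'll keep pushing.

```bash
python3 -m pendant '[[0.13,0,0.05,0,0,0,-0.3],[0.26,0,0.1,0,0,0,-0.3],[0.4,0,0.15,0,0,0,-0.3],[0.53,0,0.2,0,0,0,-0.3],[0.66,0,0.25,0,0,0,-0.3],[0.8,0,0.3,0,0,0,-0.3],[0.88,0,0.32,0,0,0,-0.3],[0.88,0,0.32,0,0,0,-0.3],[0.7,0,0.25,0,0,0,-0.3],[0,0,0,0,0,0,-0.3]]'; python3 - <<'E'
from h import *
now()
im,d=manip.camera('scene'); a=cv2.resize(im[180:330,170:370,::-1],None,fx=3,fy=3,interpolation=cv2.INTER_CUBIC)
cv2.imwrite('pics/scene4.png',a)
for c in('scene','top'):
  im,d=manip.camera(c)
  for r in manip.trace('tin',c):
    print(c,r['p'],r['box'],st(np.median(cloud(c,d,r['pixels']),0)).round(3))
E
```

```text
clock: 11.55
position: [0.5506, 0.0633, 0.1283]
ee_rot: [0.974, -0.148, 0.172, 0.026]
ft_force: [-1.6, 0.4, 0.8]
grip_width: 0.348
grasp_force: 0.0
t 11.55 tip st [-0.0259 -0.0217  0.1152] F [-1.6  0.4  0.8] grip 0.35
scene 0.89 [146.6, 273.7, 172.0, 301.3] [ 0.092 -0.251  0.026]
scene 0.87 [358.4, 175.3, 379.7, 204.2] [-0.332  0.042  0.026]
scene 0.71 [418.6, 267.0, 445.2, 293.1] [-0.119  0.243  0.025]
scene 0.25 [405.8, 292.0, 445.6, 363.4] [0.059 0.26  0.092]
top 0.89 [450.2, 183.3, 472.3, 208.8] [ 0.084 -0.253  0.027]
top 0.78 [273.5, 322.0, 295.2, 344.1] [-0.342  0.037  0.026]
top 0.65 [220.5, 208.6, 246.1, 228.6] [-0.126  0.239  0.027]
top 0.62 [355.2, 170.8, 375.7, 186.4] [ 0.054 -0.02   0.036]
```

View pics/scene4.png

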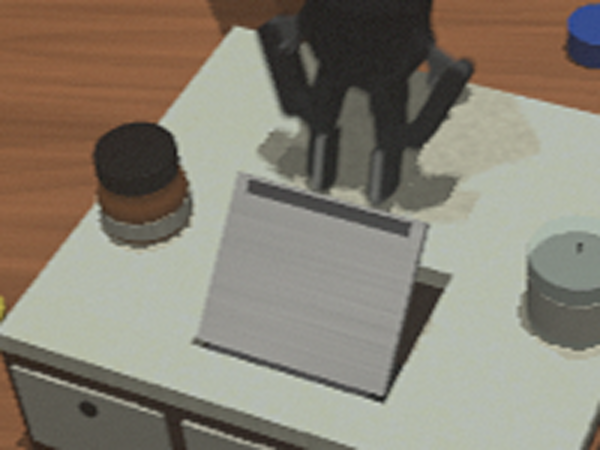

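The tin is off the deck. The top camera puts its lid at z = 0.036 inside the bin, so it is lying flat on the bin floor. Now I'll retreat, straighten the tool and close the hatch.

```bash
python3 -m pendant '[[-0.4,0,-0.3,0,0,0,-0.5],[-0.7,0,-1,0,0,0,-1],[-0.9,0,-1.8,0,0,0,-1],[-0.9,0,-2.6,0,0,0,-1],[-0.8,0,-2.8,0,-1,0,-1],[-0.8,0,-2.8,0,-2,0,-1],[-0.8,0,-2.8,0,-2.5,0,-1],[-0.8,0,-2.8,0,-2.5,0,-1],[-0.8,0,-2.8,0,-2.5,0,-1],[-0.8,0,-2.8,0,-2.5,0,-1]]'; python3 -c "
from h import *
now(); goal(.048,0,.21)"
```

```text
clock: 13.05
position: [0.469, 0.0888, 0.2464]
ee_rot: [0.989, -0.149, 0.001, 0.0]
ft_force: [-0.8, -0.0, 0.2]
grip_width: 0.001
grasp_force: 0.0
t 13.05 tip st [-0.1162 -0.0215  0.2324] F [-0.8 -0.   0.2] grip 0.0
shift [ 3.28 -0.43  0.45] turn [ 0.   -0.01  0.01]
```

```bash
python3 -m pendant '[[0.8,-0.1,0,0,0,0,-1],[1.6,-0.2,0,0,0,0,-1],[2.4,-0.3,0,0,0,0,-1],[3.1,-0.43,0,0,0,0,-1],[3.26,-0.43,0,0,0,0,-1],[3.26,-0.43,0.4,0,0,0,-1],[3.26,-0.43,0.7,0,0,0,-1],[3.26,-0.43,0.7,0,0,0,-1],[3.26,-0.43,0.7,0,0,0,-1],[3.26,-0.43,0.7,0,0,0,-1]]'; python3 -c "
from h import *
now(); goal(.046,0,.110)"
```

```text
clock: 14.3
position: [0.6315, 0.061, 0.212]
ee_rot: [0.989, -0.149, 0.001, -0.0]
ft_force: [-0.0, -0.7, -0.5]
grip_width: 0.001
grasp_force: 0.0
t 14.3 tip st [ 0.0474 -0.      0.198 ] F [-0.  -0.7 -0.5] grip 0.0
shift [-0.03  0.    1.76] turn [-0.   -0.01  0.  ]
```

```bash
python3 -m pendant '[[0,0,0.2,0,0,0,-1],[0,0,0.4,0,0,0,-1],[0,0,0.6,0,0,0,-1],[0,0,0.8,0,0,0,-1],[0,0,1.0,0,0,0,-1],[0,0,1.2,0,0,0,-1],[0,0,1.35,0,0,0,-1],[0,0,1.5,0,0,0,-1],[-0.03,0,1.6,0,0,0,-1],[-0.05,0,1.65,0,0,0,-1]]'; python3 -c "
from h import *
now(); goal(.044,0,.106)"
```

```text
clock: 15.55
position: [0.6293, 0.0614, 0.1287]
ee_rot: [0.989, -0.15, 0.0, 0.0]
ft_force: [2.8, -0.1, 2.6]
grip_width: 0.0
grasp_force: 1.1
t 15.55 tip st [ 0.0451 -0.0002  0.1147] F [ 2.8 -0.1  2.6] grip 0.0
shift [-0.02 -0.    0.17] turn [-0.   -0.01  0.  ]
```

```bash
python3 -m pendant '[[0,0,0.04,0,0,0,-1],[0,0,0.08,0,0,0,-1],[-0.02,0,0.12,0,0,0,-1],[-0.02,0,0.15,0,0,0,-1],[-0.02,0,0.18,0,0,0,-1],[-0.02,0,0.2,0,0,0,-1],[-0.02,0,0.21,0,0,0,-1],[-0.02,0,0.21,0,0,0,-1],[-0.02,0,0.21,0,0,0,-1],[-0.02,0,0.21,0,0,0,-1]]'; python3 -c "
from h import *
now()"
```

```text
clock: 16.8
position: [0.6286, 0.0618, 0.1206]
ee_rot: [0.989, -0.15, 0.001, 0.0]
ft_force: [-6.0, -2.7, 19.7]
grip_width: 0.0
grasp_force: 10.0
t 16.8 tip st [ 4.430e-02 -1.000e-04  1.066e-01] F [-6.  -2.7 19.7] grip 0.0
```

On the stop again at 106.6 mm with 20 N, as in the first press. I'll lift off and check.

```bash
python3 -m pendant '[[0,0,-0.2,0,0,0,-1],[0,0,-0.8,0,0,0,-1],[0,0,-1.6,0,0,0,-1],[0,0,-2.4,0,0,0,-1],[-1,0,-2.8,0,0,0,-1],[-2,0,-2.8,0,0,0,-1],[-3,0,-2.8,0,0,0,-1],[-3.4,0,-2.8,0,0,0,-1],[-3.4,0,-2.8,0,0,0,-1],[-3.4,0,-2.8,0,0,0,-1]]'; python3 - <<'E'
from h import *
now()
for c in('scene','top'):
  im,d=manip.camera(c)
  if c=='scene': cv2.imwrite('pics/scene5.png',im[:,:,::-1])
  for t in('hatch','tin','amber_jar','candle','lotion'):
   for r in manip.trace(t,c)[:4]:
    P=cloud(c,d,r['pixels']); print(c,t,round(r['p'],2),np.median(P,0).round(3),np.percentile(P[:,2],[2,98]).round(3))
E
```

```text
clock: 18.05
position: [0.4661, 0.1117, 0.2581]
ee_rot: [0.989, -0.15, -0.0, 0.0]
ft_force: [1.0, -1.2, -0.1]
grip_width: 0.0
grasp_force: 0.0
t 18.05 tip st [-0.1257 -0.0005  0.2441] F [ 1.  -1.2 -0.1] grip 0.0
scene hatch 0.88 [0.65  0.058 0.111] [0.108 0.113]
scene tin 0.92 [ 0.6   -0.191  0.026] [0.004 0.03 ]
scene tin 0.9 [0.28  0.213 0.025] [0.003 0.03 ]
scene tin 0.66 [0.545 0.342 0.026] [0.001 0.029]
scene amber_jar 0.66 [ 0.593 -0.057  0.153] [0.114 0.168]
scene candle 0.74 [0.656 0.202 0.159] [0.115 0.163]
scene lotion 0.84 [0.719 0.306 0.09 ] [0.005 0.151]
top hatch 0.97 [0.649 0.058 0.111] [0.107 0.115]
top tin 0.7 [0.271 0.212 0.026] [0.02  0.031]
top tin 0.59 [0.535 0.342 0.027] [0.001 0.032]
top tin 0.56 [ 0.591 -0.193  0.026] [0.002 0.031]
top amber_jar 0.98 [ 0.576 -0.058  0.165] [0.122 0.169]
top candle 0.8 [0.636 0.2   0.161] [0.125 0.164]
top lotion 0.88 [0.69  0.302 0.102] [0.007 0.153]
```

View pics/scene5.png

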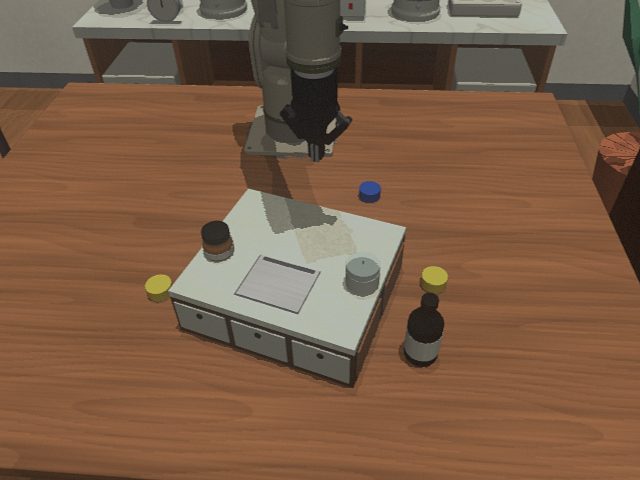

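The hatch is flush and latched at (278,283), and the tin is no longer on the deck. The jar (216,240), candle (362,275) and bottle (423,335) have not moved, and the arm is clear.

```bash
python3 -c "
from workcell import manip
print(manip.hand_in())"
```

```text
the job is handed in; nothing more can be done
None
```

The job is handed in at about 18 s: the tin was pushed into the bin, the hatch is latched flush again, the jar, candle and bottle stayed where they were, and the arm ended clear of everything.

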